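Switch off the parts cleaner and flip its lid back

ROBOT

A 6-joint arm with a two-finger parallel gripper is mounted at the origin on the work surface. World frame = base frame: x ahead of the robot, y to its left, z up, the work surface at z = 0. Lengths are in mm, angles in rad, forces in N, time in s.
With the tool pointing down it reaches from about 400 to 825 mm from the base axis. Payload 7 kg.
Tool frame: the origin (TCP) lies midway between the tips of the shut fingers; the grasp point (between the pads) lies 19 mm behind it; z points along the fingers, y is the direction in which the jaws open and shut (so a half turn about z gives the same grasp; the last joint's range is limited). The gripper opens to 85 mm and grips with 20 to 120 N. Pads are 22 mm wide; open, the fingers measure 114 mm over their backs; the gripper's body (76 mm by 85 mm) begins 54 mm behind the grasp point. The pads swing forward as they close: fully open they stand 13 mm farther back than shut.
Start: joints at [1.629, 0.359, 0.012, 0, -1.224, -0.288], TCP at [153.764, 657.23, 207.602] pointing down, gripper open.
Joint ranges: [-3.07, 3.07], [-1.43, 2.12], [-1.02, 1.25], [-3.03, 1.67], [-3.05, -0], [-3.03, 3.03]. Speed limits (rad/s): [2.39, 2.39, 3.01, 3.14, 3.14, 3.14].

INTERFACE

Orientations are given as [roll, pitch, yaw] about the fixed x, y, z axes, in that order (R = Rz(yaw) Ry(pitch) Rx(roll)).
In Python, from cell import arm gives the robot as it stands. The module is installed in compiled form; this text tells all that it offers.
- The arm moves only by the tool servo_tool, never from a script. Its argument "steps" is a list of rows, each a list of 3 entries, a list of its own where there are three numbers: the shift along the tool's x, y, z in mm, then the turn about the tool's z in rad, then the closure, from -1 (fully open) to 1 (shut). In form: [[[tx, ty, tz], twist, fingers], ...]. A call has 1 to 5 rows; each row shifts and turns the commanded pose from where the row before left it, along the tool's axes as they then stand; what a row does not reach is not made up. A row lasts 1/12 s, in which the tool goes at most 41.7 mm and 7.16 degrees, less where a joint would pass 70% of its speed; a pose out of reach is approached as far as the arm can. A call with a gripper value outside its range is refused whole. The fingers move at their own pace and stop on an object; the grip force is fixed at half the most. Time passes only in rows, so rows that do not move let the fingers close. It gives the time, the measured TCP pose, the force and the opening at its end, in the units of the state.
- arm.observe(): the state, without advancing time (a new reading comes with each control period).
- arm.get_image(name): name is "scene" or "top" or "wrist"; returns a dict with "frame" (480x640x3 uint8, red, green, blue), "range_z" (480x640 float32, mm along the optical axis (not along the pixel's ray), 0 where there is no reading), "K" (3x3 intrinsics, pixels), "position" and "rotation" of the camera in the world; the wrist camera has in their place "tool_from_camera" (4x4, takes a point from camera to tool coordinates, whose origin is the TCP and whose axes are the flange's). Camera axes: x right, y down, z forward; pixel columns grow to the right and rows downward; lengths in mm; the calibration is good to about 2 mm. The wrist camera is an equidistant fisheye: a pixel r from the principal point sees the ray r / f radians off the axis. A picture is of the moment at which its call begins: read the wrist's pose just before it.
- arm.sign_off(): hands the job in, once; it reports no verdict.
The state is a dict: "time": time; "joint_positions": joint angles; "dq": joint speeds; "joint_torque": joint torques, N m; "ee_pos": TCP position; "tool_rot": TCP orientation; "ft_force": force on the tool from outside, world axes, zero at the start; "moment": the same for the moment, N m; "grip_width": opening from 0.0 (shut) to 1.0 (fully open).
Only numpy, scipy, OpenCV 4.12 (cv2) and the standard library are available. Lean on these libraries where they do the work, as an engineer would, in place of code of your own. Each camera call takes 0.05 s, during which the arm holds its last target. There are 200 camera calls.

TASK

The parts cleaner on the repair bench is to be unloaded. With the fingers closed or held still, nothing gripped or picked up, first push the red lever of the yellow switch all the way over, away from the robot, to its stop (off), then lift the cleaner's blue lid gently from below by its orange lip and push it over past upright, so that it falls back and stays open by itself. Leave the green-lidded case shut and the other things on the bench where they are, and end clear of everything.

Things in the scene. Friction and masses are not known exactly. Their poses are not given: they have to be found in the camera images.
- cleaner: parts cleaner, the white tub with a grey panel and a BLUE lid; 150 deep (its x) x 160 wide (its y) x 100 high, lid 8 thick on top; fixed to the bench. Origin: centre of its underside; x points from its front to its back (hinge side), z up
- cleaner_lid_lip (a point): middle of the free front edge, at the underside, of the orange lip of the blue lid. The lip is 80 wide, 8 thick and sticks out 35 from the tub's front (which faces roughly to the robot's right, -y), with nothing below it down to the bench; underside 100 above the bench when shut. Turns with the lid; x points to the hinge, z out of the lid's top
- cleaner_lid_hinge (a point): middle of the blue lid's hinge line, along the tub's back top edge, 185 from the lip's free edge; the hinge line runs along the tub's y, and the lid's underside lies in the plane through it
- cleaner_lid (a joint): blue lid of the parts cleaner. Lid angle in rad: 0 shut, grows as it opens, stop at 1.95 (leaning back). Free hinge, lid about 160 g (0.11 to 0.22 kg): it falls shut when let go short of upright (1.5 rad) and falls back onto its stop past it.
- switch_base: yellow housing of the bench power switch, fixed to the bench, 70 x 50 x 25 high; origin at the centre of its underside, x horizontal in the direction in which the lever is pushed to switch off
- switch_tip (a point): top end of the red switch lever, the centre of its red ball (26 diameter), 80 from the pivot; the pivot lies on the housing, 22 above the bench, over the origin of switch_base. The rod below the ball is 10 thick. The lever leans 0.5 rad to the front when on and 0.5 rad to the back when off
- switch (a joint): angle of the red lever in rad: 0 leaning towards the robot (on; starts at 0 to 0.25), 1.0 leaning away from it at its stop (off). Stiff enough to stay where it is left; a push of 1 or 2 N near its top end moves it
- case: grey parts case with a GREEN lid and an orange lip, a fixed bystander of the same size and build as the cleaner; origin and axes as for the cleaner
- case_lid (a joint): GREEN lid of the grey parts case, a bystander of the same size and build as the cleaner, with an orange lip too; 0 shut. To be left shut
- screwdriver: red-handled screwdriver, about 200 long, loose bystander, origin at its underside (lies on the bench)
- spray: blue spray can, 52 diameter, 120 high, loose bystander, origin at its underside
- jar: small jar with a black cap, 60 diameter, 75 high, loose bystander, origin at its underside
- cup: blue cup, 70 diameter, 85 high, loose bystander, origin at its underside
- brush: small flat brush, about 200 long, loose bystander, origin at its underside (lies on the bench)
- plug: white mains plug, about 70 long, 40 high, loose bystander, origin at its underside (lies on the bench)
- motor: bare steel motor, an upright cylinder 44 diameter, 50 high, loose bystander, origin at its underside
Mind the look-alikes: they are no part of the job. Of the things that look like the switch_base, the middle-sized one is meant.

How it is judged:
By the outcome, as a careful person would: the job done as asked, in the order asked, and still so for the second after the job is handed in, with the robot touching nothing.
It also fails if it takes over 54 s, if anything falls off the work surface, if the arm or the gripper's body presses on something with over 40 N, if the wrist force passes 120 N, or if a joint passes its speed limit or range.

## Working session

There is one attempt and no reset: what is moved stays moved. The work goes in short steps, Python scripts to look and compute and a tool call to move; the robot and the scene stay as the last step left them, time stands still between calls to the robot, and variables do not carry over. Pictures are saved under pics/ and viewed, about 8 in all and at most 12, crops included, and the job is handed in when it is done.

Besides the shell and the picture viewer there is one more tool, called after "Call:" by a JSON object that holds its "name" and its "arguments", one argument or row to a line. servo_tool: Moves the arm, as the interface text tells. Its arguments: {"type":"object","properties":{"steps":{"type":"array","items":{"type":"array"}}},"required":["steps"]}

```bash
mkdir -p pics; cat > h.py <<'E'
import numpy as np, cv2
from cell import arm
def world(im):
    K=np.array(im["K"]);z=im["range_z"].astype(float);v,u=np.mgrid[0:480,0:640]
    c=np.stack([(u-K[0,2])/K[0,0]*z,(v-K[1,2])/K[1,1]*z,z],-1)
    P=c@np.array(im["rotation"]).T+np.array(im["position"]);P[z==0]=np.nan
    return P
def save(n,f): cv2.imwrite("pics/"+n,cv2.cvtColor(f,cv2.COLOR_RGB2BGR))
E
python3 - <<'E'
from h import *
import pickle
s=arm.observe();print(s)
for n in("scene","top"):
    im=arm.get_image(n);save(n+"1.png",im["frame"]);pickle.dump(im,open(n+".pkl","wb"));print(n,im["position"],np.round(im["rotation"],2).tolist(),np.array(im["K"]).tolist())
E
```

```text
{'time': 0.0, 'joint_positions': array([ 1.62914313e+00,  3.59343666e-01,  1.10071825e-02, -3.58509726e-04,
       -1.22412140e+00, -2.88118854e-01]), 'dq': array([-5.06876746e-04, -2.19158192e-06, -9.65768086e-05,  1.60783558e-04,
       -4.60232656e-04,  8.64365314e-04]), 'joint_torque': array([-1.67954036e-04, -5.83314693e+01,  2.93417484e+01,  6.93669856e+00,
       -5.80892782e-03, -5.60391072e-06]), 'ee_pos': array([153.63243599, 656.7089165 , 206.6676876 ]), 'tool_rot': array([ 3.13990381e+00, -1.49047797e-04, -2.29894022e-01]), 'ft_force': array([-0.57878244, -0.51532938,  0.31033923]), 'moment': array([ 0.04395016, -0.02204741, -0.01284245]), 'grip_width': 1.001894778834679}
scene [1548.31564021  560.90789042  878.33218325] [-2.17, 0.01, 2.06] [[616.8351807754165, 0.0, 316.4830533128831], [0.0, 616.8351807754165, 237.4527766620386], [0.0, 0.0, 1.0]]
top [ 257.79879629   36.00457187 1586.05815417] [-2.97, 0.0, -1.57] [[615.0351997869842, 0.0, 312.28619249635824], [0.0, 615.0351997869842, 243.13045846060737], [0.0, 0.0, 1.0]]
```

View pics/scene1.png

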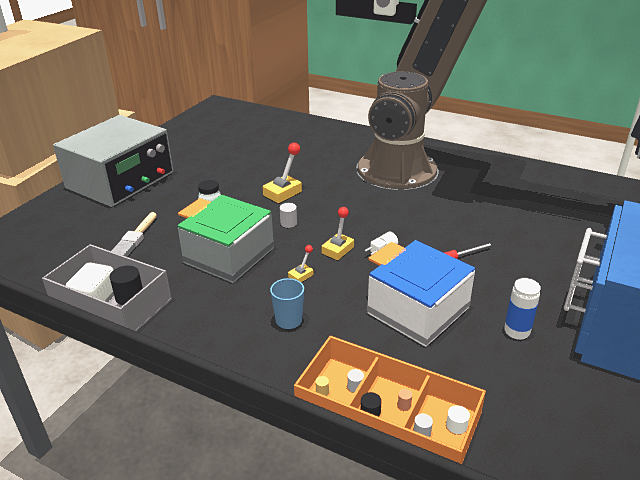

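View pics/top1.png

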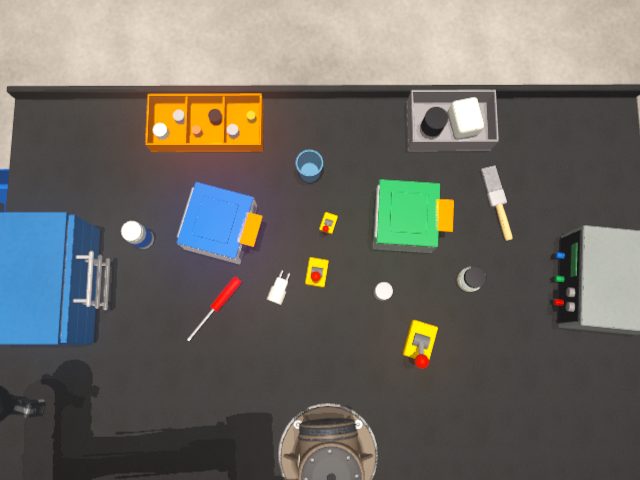

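The scene view shows three yellow switches: large at (283,187), middle at (338,245) and small at (300,270). In the top view they are at (421,342), (317,272) and (328,223). By size the middle one is meant. The cleaner (blue lid) is at (220,222) top, with its lip at (251,229) facing right. The green case is at (408,215). Next I measure and take one confirming crop.

```bash
cat > h.py <<'E'
import numpy as np, cv2
from cell import arm
from scipy.spatial.transform import Rotation as Ro
def world(im):
    K=np.array(im["K"]);z=im["range_z"].astype(float);v,u=np.mgrid[0:480,0:640]
    c=np.stack([(u-K[0,2])/K[0,0]*z,(v-K[1,2])/K[1,1]*z,z],-1)
    R=Ro.from_euler("xyz",im["rotation"]).as_matrix() if np.size(im["rotation"])==3 else np.array(im["rotation"])
    P=c@R.T+np.array(im["position"]);P[z==0]=np.nan
    return P
def save(n,f): cv2.imwrite("pics/"+n,cv2.cvtColor(f,cv2.COLOR_RGB2BGR))
E
python3 - <<'E'
from h import *
import pickle
print(np.shape(pickle.load(open("top.pkl","rb"))["rotation"]))
for n in("top","scene"):
    im=pickle.load(open(n+".pkl","rb"));P=world(im);hsv=cv2.cvtColor(im["frame"],cv2.COLOR_RGB2HSV)
    H,S,V=cv2.split(hsv);ok=(S>130)&(V>90)&(P[...,2]>3)
    for c,m in dict(yellow=(H>21)&(H<33),red=(H<6)|(H>174),orange=(H>10)&(H<=21),blue=(H>95)&(H<120),green=(H>50)&(H<75)).items():
        k,l,st,ce=cv2.connectedComponentsWithStats((m&ok).astype(np.uint8))
        for i in range(1,k):
            if st[i,4]<40: continue
            Q=P[l==i];zt=np.nanpercentile(Q[:,2],90);T=Q[np.abs(Q[:,2]-zt)<8]
            r=cv2.minAreaRect(T[:,:2].astype(np.float32))
            print(n,c,st[i,4],ce[i].round(),"zt%.0f"%zt,"mean",np.nanmean(Q,0).round(),"rect",np.round(r[0]),np.round(r[1]),round(r[2],1), np.round(cv2.boxPoints(r)).tolist() if c in("blue","orange","green") else "")
im=pickle.load(open("top.pkl","rb"))
a=cv2.resize(im["frame"][190:380,160:460],None,fx=2.6,fy=2.6,interpolation=cv2.INTER_CUBIC);save("crop.png",a)
E
```

```text
(3,)
top yellow 70 [251. 114.] zt40 mean [871. 201.  32.] rect [867. 200.] [22. 22.] 83.5 
top yellow 411 [444. 215.] zt112 mean [ 580. -286.  107.] rect [ 582. -288.] [42. 77.] 89.0 
top yellow 368 [251. 229.] zt112 mean [547. 188. 108.] rect [547. 189.] [32. 75.] 74.9 
top yellow 164 [329. 222.] zt23 mean [583.  -6.  18.] rect [580.  -5.] [35. 48.] 69.9 
top yellow 380 [317. 271.] zt29 mean [452.  26.  25.] rect [450.  26.] [49. 70.] 80.4 
top yellow 696 [419. 338.] zt36 mean [ 282. -229.   31.] rect [ 276. -232.] [66. 91.] 72.7 
top red 73 [315. 276.] zt113 mean [432.  30. 105.] rect [430.  30.] [19. 18.] 37.1 
top red 383 [226. 294.] zt28 mean [396. 257.  22.] rect [395. 257.] [24. 98.] 52.3 
top red 59 [559. 302.] zt43 mean [ 371. -582.   37.] rect [ 370. -582.] [22. 13.] 89.9 
top red 153 [421. 361.] zt138 mean [ 228. -215.  130.] rect [ 228. -216.] [29. 24.] 28.9 
top orange 5048 [204. 121.] zt57 mean [854. 324.  27.] rect [848. 320.] [145. 301.] 0.1 [[775.0, 471.0], [776.0, 170.0], [921.0, 170.0], [921.0, 471.0]]
top orange 112 [449. 215.] zt112 mean [ 582. -301.  104.] rect 
[... 3311 characters left out ...]
.] 85.5 [[483.0, -607.0], [502.0, -608.0], [504.0, -581.0], [485.0, -580.0]]
scene blue 7714 [615. 299.] zt201 mean [522. 632. 133.] rect [422. 632.] [308.  54.] 0.1 [[268.0, 659.0], [268.0, 605.0], [576.0, 605.0], [576.0, 660.0]]
scene blue 3598 [422. 273.] zt113 mean [580. 280. 110.] rect [573. 277.] [152. 165.] 74.8 [[473.0, 225.0], [632.0, 181.0], [672.0, 328.0], [513.0, 372.0]]
scene blue 629 [520. 317.] zt79 mean [563. 480.  55.] rect [559. 480.] [29. 52.] 6.3 [[542.0, 504.0], [548.0, 453.0], [577.0, 456.0], [571.0, 507.0]]
scene green 2406 [224. 219.] zt112 mean [ 596. -194.  109.] rect [ 588. -197.] [152. 166.] 85.9 [[499.0, -267.0], [665.0, -279.0], [676.0, -127.0], [510.0, -115.0]]
```

View pics/crop.png

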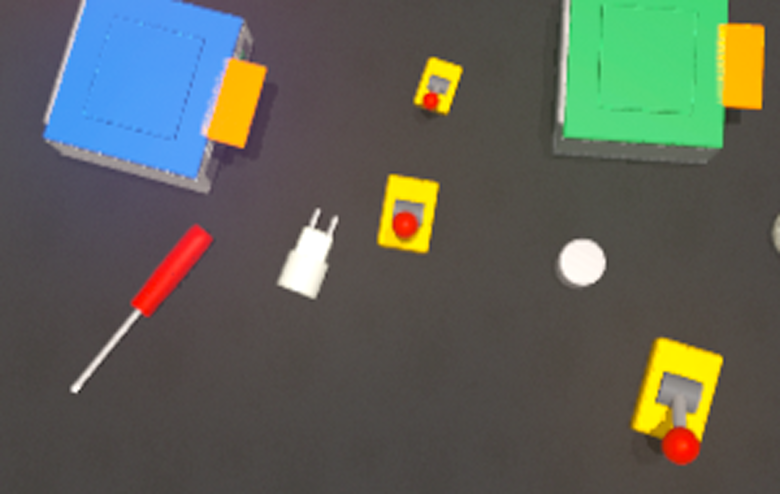

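Middle base measures 49×70 mm (the small one 35×48, the large one 66×91), so it is the 70×50 switch. It is confirmed in the crop at (408,214): base (450,26), push direction −9.6°, ball about (433,30,101). The cleaner axis points 74.9°, the lip edge is about (542,171,100) and the hinge (591,350).

I will first turn the tool so the jaws lie along the push direction, with a 50 mm gap held still.

Call:
{"name": "servo_tool", "arguments": {
  "steps": [
    [[0, 0, -10], 0.12, -0.18],
    [[0, 0, -10], 0.12, -0.18],
    [[0, 0, 0], 0.12, -0.18],
    [[0, 0, 0], 0.12, -0.18],
    [[0, 0, 0], 0.12, -0.18]
  ]
}}

```text
time: 0.52
ee_pos: [153.7, 657.0, 227.3]
tool_rot: [3.141, -0.0, -0.836]
ft_force: [0.5, -0.5, -0.2]
grip_width: 0.591
```

Call:
{"name": "servo_tool", "arguments": {
  "steps": [
    [[0, 0, 0], 0.12, -0.18],
    [[0, 0, 0], 0.12, -0.18],
    [[0, 0, 0], 0.12, -0.18],
    [[0, 0, 0], 0.12, -0.18],
    [[0, 0, 0], 0.12, -0.18]
  ]
}}

```text
time: 0.93
ee_pos: [153.7, 657.0, 227.0]
tool_rot: [3.141, -0.001, -1.436]
ft_force: [0.0, 0.6, 0.1]
grip_width: 0.589
```

Call:
{"name": "servo_tool", "arguments": {
  "steps": [
    [[0, 0, 0], 0.12, -0.18],
    [[0, 0, 0], 0.12, -0.18],
    [[0, 0, 0], 0.07, -0.18],
    [[0, 0, 0], 0, -0.18]
  ]
}}

```text
time: 1.27
ee_pos: [153.7, 657.0, 227.1]
tool_rot: [-3.142, -0.001, -1.743]
ft_force: [0.6, -0.4, -0.1]
grip_width: 0.59
```

Call:
{"name": "servo_tool", "arguments": {
  "steps": [
    [[28, -27.5, 0], 0, -0.18],
    [[28, -27.5, 0], 0, -0.18],
    [[28, -27.5, 0], 0, -0.18],
    [[28, -27.5, 0], 0, -0.18],
    [[28, -27.5, 0], 0, -0.18]
  ]
}}

```text
time: 1.68
ee_pos: [266.4, 494.3, 227.3]
tool_rot: [3.142, -0.0, -1.736]
ft_force: [-0.2, 0.2, -0.3]
grip_width: 0.593
```

Call:
{"name": "servo_tool", "arguments": {
  "steps": [
    [[28, -27.5, 0], 0, -0.18],
    [[28, -27.5, 0], 0, -0.18],
    [[28, -27.5, 0], 0, -0.18],
    [[28, -27.5, 0], 0, -0.18],
    [[28, -27.5, 0], 0, -0.18]
  ]
}}

```text
time: 2.1
ee_pos: [378.3, 333.2, 227.7]
tool_rot: [-3.142, 0.0, -1.736]
ft_force: [0.5, 0.0, -0.0]
grip_width: 0.593
```

Call:
{"name": "servo_tool", "arguments": {
  "steps": [
    [[28, -27.5, 0], 0, -0.18],
    [[37, -11.5, 0], 0, -0.18],
    [[37, -11.5, 0], 0, -0.18],
    [[37, -11.5, 0], 0, -0.18],
    [[37, -11.5, 0], 0, -0.18]
  ]
}}

```text
time: 2.52
ee_pos: [420.3, 147.1, 227.6]
tool_rot: [3.142, 0.0, -1.737]
ft_force: [0.2, 0.4, -0.1]
grip_width: 0.594
```

Call:
{"name": "servo_tool", "arguments": {
  "steps": [
    [[37, -11.5, 0], 0, -0.18],
    [[37, -11.5, 0], 0, -0.18],
    [[30, -10, 0], 0, -0.18],
    [[0, 0, 0], 0, -0.18]
  ]
}}

```text
time: 2.85
ee_pos: [435.3, 36.9, 227.6]
tool_rot: [3.141, -0.001, -1.74]
ft_force: [-0.0, -0.4, 0.1]
grip_width: 0.594
```

```bash
python3 - <<'E'
from h import *
s=arm.observe();im=arm.get_image("wrist");save("w1.png",im["frame"])
print(s["ee_pos"],s["tool_rot"],np.round(im["tool_from_camera"],2).tolist(),np.array(im["K"]).tolist())
E
```

```text
[435.27823097  36.90285192 227.59668177] [ 3.14135397e+00 -5.40353143e-04 -1.74043633e+00] [[0.0, -0.95, -0.32, 81.84], [1.0, 0.0, 0.0, 0.12], [-0.0, -0.32, 0.95, -165.82], [0.0, 0.0, 0.0, 1.0]] [[371.64829954431775, 0.0, 319.15816820113275], [0.0, 371.64829954431775, 233.80468790972452], [0.0, 0.0, 1.0]]
```

View pics/w1.png

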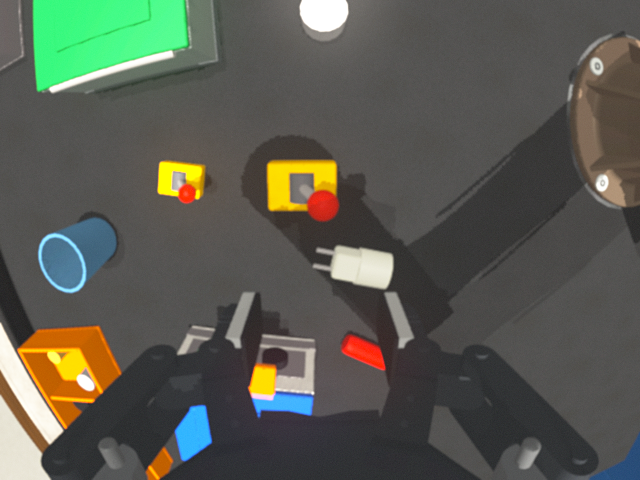

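The wrist view shows the ball of the middle switch at (322,206), centred between the fingers along the jaw axis and 7 mm off along tool x. The plug at (360,265) is clear. Descend around the ball.

Call:
{"name": "servo_tool", "arguments": {
  "steps": [
    [[7, 0, 35], 0, -0.18],
    [[0, 0, 35], 0, -0.18],
    [[0, 0, 35], 0, -0.18],
    [[0, 0, 30], 0, -0.18],
    [[0, 0, 8], 0, -0.18]
  ]
}}

```text
time: 3.32
ee_pos: [431.5, 33.5, 80.7]
tool_rot: [3.136, -0.003, -1.738]
ft_force: [-1.4, -0.5, 0.2]
grip_width: 0.592
```

Call:
{"name": "servo_tool", "arguments": {
  "steps": [
    [[0, -8, 0], 0, -0.18],
    [[0, -8, 0], 0, -0.18],
    [[0, -8, 0], 0, -0.18],
    [[0, -8, 0], 0, -0.18],
    [[0, -8, 0], 0, -0.18]
  ]
}}

```text
time: 3.73
ee_pos: [476.0, 27.7, 86.0]
tool_rot: [-3.139, 0.001, -1.74]
ft_force: [0.5, -0.1, 0.0]
grip_width: 0.593
```

Call:
{"name": "servo_tool", "arguments": {
  "steps": [
    [[0, -6, 0], 0, -0.18],
    [[0, -6, 0], 0, -0.18],
    [[0, -4, 0], 0, -0.18],
    [[0, 0, 0], 0, -0.18]
  ]
}}

```text
time: 4.07
ee_pos: [490.5, 24.6, 84.6]
tool_rot: [-3.141, -0.0, -1.74]
ft_force: [0.6, -0.1, 1.4]
grip_width: 0.59
```

Call:
{"name": "servo_tool", "arguments": {
  "steps": [
    [[0, -4, 0], 0, -0.18],
    [[0, -4, 0], 0, -0.18],
    [[0, 0, 0], 0, -0.18]
  ]
}}

```text
time: 4.32
ee_pos: [498.2, 23.4, 84.7]
tool_rot: [-3.141, 0.0, -1.74]
ft_force: [0.5, 0.2, 0.7]
grip_width: 0.591
```

```bash
python3 - <<'E'
from h import *
print(arm.observe()["ft_force"])
im=arm.get_image("wrist");f=im["frame"];sc=arm.get_image("scene")["frame"][160:300,260:440]
save("w2.png",np.hstack([cv2.resize(f,(533,400)),cv2.resize(sc,(266,207)) if 0 else cv2.copyMakeBorder(cv2.resize(sc,(266,207)),0,193,0,0,cv2.BORDER_CONSTANT)]))
E
```

```text
[0.46324198 0.15385084 0.69932402]
```

View pics/w2.png

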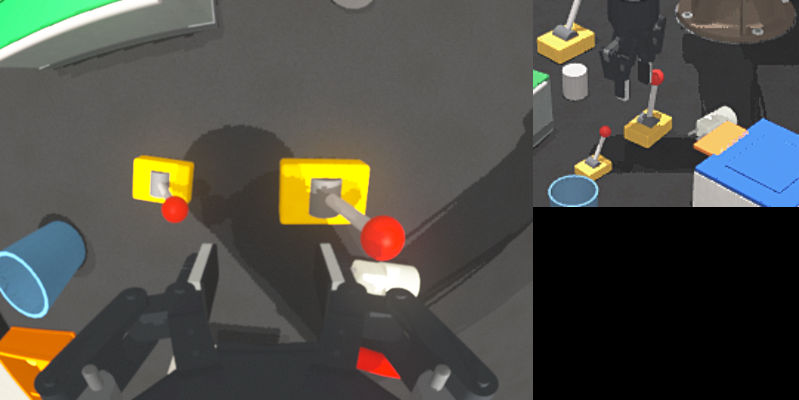

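The wrist view shows the ball at about (383,238) outside the back finger: the lever was not moved. I measure where the ball is relative to the tool.

```bash
cat >> h.py <<'E'
def wristpts(n=None):
    s=arm.observe();im=arm.get_image("wrist")
    if n: save(n,im["frame"])
    K=np.array(im["K"]);z=im["range_z"].astype(float);v,u=np.mgrid[0:480,0:640]
    a=(u-K[0,2])/K[0,0];b=(v-K[1,2])/K[1,1];r=np.hypot(a,b)+1e-9;t=np.tan(r)/r
    c=np.stack([a*t*z,b*t*z,z],-1);M=np.array(im["tool_from_camera"])
    T=c@M[:3,:3].T+M[:3,3];T[z==0]=np.nan
    W=T@Ro.from_euler("xyz",s["tool_rot"]).as_matrix().T+s["ee_pos"]
    return s,im["frame"],T,W
E
python3 - <<'E'
from h import *
s,f,T,W=wristpts()
H,S,V=cv2.split(cv2.cvtColor(f,cv2.COLOR_RGB2HSV))
k,l,st,ce=cv2.connectedComponentsWithStats((((H<6)|(H>174))&(S>130)&(V>90)).astype(np.uint8))
for i in range(1,k):
    if st[i,4]>60: print("wrist",st[i,4],ce[i],"tool",np.nanmedian(T[l==i],0).round(1),"world",np.nanmedian(W[l==i],0).round(1))
for n in("top","scene"):
    im=arm.get_image(n);P=world(im);H,S,V=cv2.split(cv2.cvtColor(im["frame"],cv2.COLOR_RGB2HSV))
    k,l,st,ce=cv2.connectedComponentsWithStats((((H<6)|(H>174))&(S>130)&(V>90)&(P[...,2]>50)).astype(np.uint8))
    for i in range(1,k):
        if st[i,4]>20: print(n,ce[i],st[i,4],np.nanmedian(P[l==i],0).round(1))
print(s["ee_pos"])
E
```

```text
wrist 795 [208.1245283 252.0490566] tool [ 10.8 -59.3  14.2] world [554.    2.8  70.3]
wrist 2294 [457.98561465 285.62728858] tool [  8.9  63.  -22.5] world [433.9  25.1 107.1]
wrist 1184 [450.76182432 436.38682432] tool [-200.5  126.2   61.6] world [407.  242.3  23. ]
top [315.43478261 275.62318841] 69 [430.6  30.8 108.3]
top [421.38926174 361.26845638] 149 [ 228.4 -215.3  131.7]
scene [293.59482759 148.40517241] 116 [ 239.  -212.3  127.4]
scene [343.82432432 211.95945946] 74 [437.5  35.5 105.2]
scene [308.47058824 248.43137255] 51 [560.7   6.9  69.1]
[497.52762084  23.37631042  84.58363396]
```

```bash
python3 - <<'E'
from h import *
s=arm.observe();print(s["ee_pos"],s["joint_positions"].round(3))
im=arm.get_image("scene");R=Ro.from_euler("xyz",im["rotation"]).as_matrix();K=np.array(im["K"])
Rt=Ro.from_euler("xyz",s["tool_rot"]).as_matrix();f=im["frame"].copy()
for y in(-25,0,25):
  for z in (-70,0):
    p=Rt@[0,y,z]+s["ee_pos"];c=K@(R.T@(p-im["position"]));uv=c[:2]/c[2];print(y,z,p.round(),uv.round())
    cv2.circle(f,tuple(int(i) for i in uv.round()),1,(0,255,0),-1)
save("s2.png",cv2.resize(f[120:300,230:470],None,fx=3.3,fy=3.3,interpolation=cv2.INTER_NEAREST))
E
```

```text
[497.38653079  23.41191409  84.6165821 ] [ 0.442  0.189 -0.538 -0.    -0.844 -0.611]
-25 -70 [522.  19. 155.] [321. 209.]
-25 0 [522.  19.  85.] [321. 235.]
0 -70 [497.  23. 155.] [328. 204.]
0 0 [497.  23.  85.] [328. 230.]
25 -70 [473.  28. 155.] [334. 200.]
25 0 [473.  28.  85.] [334. 226.]
```

View pics/s2.png

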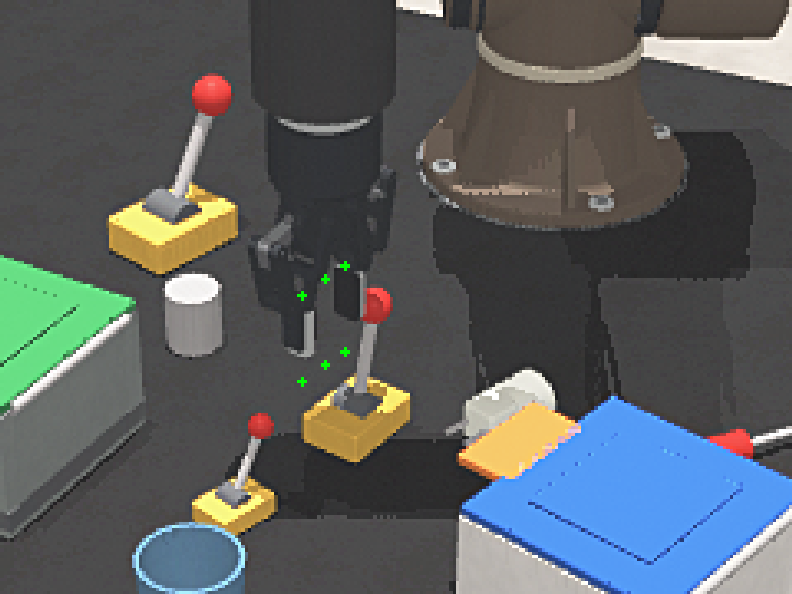

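```bash
python3 - <<'E'
from h import *
s,f,T,W=wristpts()
for u in (246,250,254,388,392,396):
  print(u,[(v,T[v,u].round().tolist()) for v in (285,292,296,300,310,330)])
im=arm.get_image("scene");P=world(im)
for (x,y) in((298,345),(300,330),(307,340),(340,305),(350,310)):
  u,v=int(230+x/3.3),int(120+y/3.3);print((x,y),u,v,P[v,u].round())
E
```

```text
246 [(285, [-44.0, -55.0, 84.0]), (292, [-50.0, -56.0, 85.0]), (296, [11.0, -29.0, -34.0]), (300, [11.0, -29.0, -38.0]), (310, [10.0, -28.0, -44.0]), (330, [11.0, -25.0, -59.0])]
250 [(285, [-43.0, -52.0, 84.0]), (292, [-50.0, -53.0, 85.0]), (296, [11.0, -28.0, -34.0]), (300, [11.0, -27.0, -38.0]), (310, [11.0, -26.0, -45.0]), (330, [7.0, -25.0, -53.0])]
254 [(285, [-44.0, -49.0, 85.0]), (292, [-50.0, -50.0, 86.0]), (296, [11.0, -26.0, -33.0]), (300, [11.0, -26.0, -37.0]), (310, [nan, nan, nan]), (330, [3.0, -25.0, -48.0])]
388 [(285, [-44.0, 53.0, 86.0]), (292, [-50.0, 53.0, 85.0]), (296, [11.0, 28.0, -34.0]), (300, [11.0, 27.0, -38.0]), (310, [10.0, 27.0, -44.0]), (330, [7.0, 25.0, -52.0])]
392 [(285, [-44.0, 56.0, 85.0]), (292, [-50.0, 56.0, 85.0]), (296, [11.0, 30.0, -35.0]), (300, [10.0, 29.0, -37.0]), (310, [11.0, 28.0, -45.0]), (330, [11.0, 26.0, -59.0])]
396 [(285, [-44.0, 59.0, 85.0]), (292, [-50.0, 60.0, 86.0]), (296, [10.0, 32.0, -33.0]), (300, [11.0, 31.0, -38.0]), (310, [11.0, 29.0, -45.0]), (330, [11.0, 27.0, -60.0])]
(298, 345) 320 224 [538.  25. 127.]
(300, 330) 320 220 [539.  26. 138.]
(307, 340) 323 223 [531.  29. 126.]
(340, 305) 333 212 [474.  25. 122.]
(350, 310) 336 213 [475.  33. 122.]
```

Both cameras agree: at this opening the fingertips stand about 30 mm behind the reported TCP, so they passed just above the ball. I go back and redo it lower.

Call:
{"name": "servo_tool", "arguments": {
  "steps": [
    [[0, 0, -12], 0, -0.18],
    [[3, 22, 0], 0, -0.18],
    [[0, 22, 0], 0, -0.18],
    [[0, 20, 0], 0, -0.18],
    [[0, 0, 0], 0, -0.18]
  ]
}}

```text
time: 5.13
ee_pos: [430.6, 30.8, 96.5]
tool_rot: [3.14, 0.0, -1.74]
ft_force: [-0.7, 0.5, 0.3]
grip_width: 0.587
```

Call:
{"name": "servo_tool", "arguments": {
  "steps": [
    [[0, 0, 20], 0, -0.18],
    [[0, 0, 15], 0, -0.18],
    [[0, 0, 8], 0, -0.18],
    [[0, 0, 0], 0, -0.18]
  ]
}}

```text
time: 5.47
ee_pos: [433.0, 30.7, 52.3]
tool_rot: [3.139, -0.002, -1.74]
ft_force: [-0.8, -0.2, -0.2]
grip_width: 0.583
```

Call:
{"name": "servo_tool", "arguments": {
  "steps": [
    [[0, -7, 0], 0, -0.18],
    [[0, -7, 0], 0, -0.18],
    [[0, -7, 0], 0, -0.18],
    [[0, 0, 0], 0, -0.18]
  ]
}}

```text
time: 5.8
ee_pos: [456.9, 27.8, 54.2]
tool_rot: [-3.14, 0.001, -1.74]
ft_force: [-0.1, -0.2, -0.4]
grip_width: 0.589
```

Call:
{"name": "servo_tool", "arguments": {
  "steps": [
    [[0, -7, 0], 0, -0.18],
    [[0, -7, 0], 0, -0.18],
    [[0, -6, 0], 0, -0.18],
    [[0, 0, 0], 0, -0.18]
  ]
}}

```text
time: 6.13
ee_pos: [475.9, 24.3, 53.7]
tool_rot: [-3.141, 0.0, -1.74]
ft_force: [1.1, -0.3, 0.1]
grip_width: 0.589
```

Call:
{"name": "servo_tool", "arguments": {
  "steps": [
    [[0, -5, 0], 0, -0.18],
    [[0, -5, 0], 0, -0.18],
    [[0, -4, 0], 0, -0.18],
    [[0, 0, 0], 0, -0.18]
  ]
}}

```text
time: 6.47
ee_pos: [489.0, 21.9, 53.5]
tool_rot: [-3.141, -0.0, -1.74]
ft_force: [-0.4, -0.7, 0.3]
grip_width: 0.592
```

```bash
cat > ball.py <<'E'
from h import *
s,f,T,W=wristpts()
H,S,V=cv2.split(cv2.cvtColor(f,cv2.COLOR_RGB2HSV))
k,l,st,ce=cv2.connectedComponentsWithStats((((H<6)|(H>174))&(S>130)&(V>90)).astype(np.uint8))
for i in range(1,k):
    if st[i,4]>200: print("wrist",st[i,4],ce[i].round(),"tool",np.nanmedian(T[l==i],0).round(1),"world",np.nanmedian(W[l==i],0).round(1))
print(s["ee_pos"],s["ft_force"])
E
python3 ball.py
```

```text
wrist 978 [177. 280.] tool [  8.5 -66.4 -16.1] world [553.    2.4  69.7]
wrist 3571 [350. 329.] tool [  7.4  11.6 -52.2] world [476.3  16.6 105.7]
wrist 863 [466. 460.] tool [-208.6  136.5   35.9] world [389.8 250.4  17.6]
[488.97120803  21.91496176  53.54092993] [-0.44185309 -0.74188095  0.26631974]
```

Call:
{"name": "servo_tool", "arguments": {
  "steps": [
    [[0, -4, 0], 0, -0.18],
    [[0, -4, 0], 0, -0.18],
    [[0, -3, 0], 0, -0.18],
    [[0, 0, 0], 0, -0.18]
  ]
}}

```text
time: 6.85
ee_pos: [499.7, 20.1, 53.6]
tool_rot: [-3.141, -0.0, -1.74]
ft_force: [-0.4, -0.3, -0.8]
grip_width: 0.592
```

Call:
{"name": "servo_tool", "arguments": {
  "steps": [
    [[0, -2, 0], 0, -0.18],
    [[0, -1, 0], 0, -0.18],
    [[0, 0, 0], 0, -0.18]
  ]
}}

```text
time: 7.1
ee_pos: [502.1, 19.5, 53.6]
tool_rot: [3.142, -0.0, -1.74]
ft_force: [-1.0, -0.2, 0.1]
grip_width: 0.592
```

```bash
python3 ball.py
```

```text
wrist 1078 [202. 281.] tool [  8.6 -54.  -16.6] world [553.9   1.9  70.1]
wrist 3312 [350. 321.] tool [  7.   11.8 -46.6] world [489.4  14.6 100.1]
wrist 1046 [463. 456.] tool [-198.7  130.3   34.5] world [407.1 237.5  19.1]
[502.05959006  19.50865094  53.55189478] [-1.03948724 -0.20248347  0.11414145]
```

Not at the stop yet (no reaction force); push on in small steps.

Call:
{"name": "servo_tool", "arguments": {
  "steps": [
    [[0, -2, 0], 0, -0.18],
    [[0, -1, 0], 0, -0.18],
    [[0, 0, 0], 0, -0.18]
  ]
}}

```text
time: 7.4
ee_pos: [502.5, 19.2, 53.2]
tool_rot: [3.138, -0.001, -1.741]
ft_force: [-9.9, 6.1, 7.1]
grip_width: 0.588
```

Call:
{"name": "servo_tool", "arguments": {
  "steps": [
    [[0, -2, 0], 0, -0.18],
    [[0, -1, 0], 0, -0.18],
    [[0, 0, 0], 0, -0.18]
  ]
}}

```text
time: 7.65
ee_pos: [502.8, 18.8, 52.9]
tool_rot: [3.133, -0.001, -1.742]
ft_force: [-21.0, 12.5, 15.6]
grip_width: 0.594
```

At the stop (21 N, no further travel). Back off to centre the gap, then rise and check.

Call:
{"name": "servo_tool", "arguments": {
  "steps": [
    [[0, 9, 0], 0, -0.18],
    [[0, 7, 0], 0, -0.18],
    [[0, 0, -30], 0, -0.18],
    [[0, 0, -40], 0, -0.18],
    [[0, 0, -40], 0, -0.18]
  ]
}}

```text
time: 8.07
ee_pos: [491.4, 20.9, 164.6]
tool_rot: [3.141, -0.001, -1.739]
ft_force: [1.4, 1.3, -0.2]
grip_width: 0.587
```

Call:
{"name": "servo_tool", "arguments": {
  "steps": [
    [[0, 0, -35], 0, 1],
    [[0, 0, 0], 0, 1],
    [[0, 0, 0], 0, 1],
    [[0, 0, 0], 0, 1]
  ]
}}

```text
time: 8.4
ee_pos: [492.0, 21.3, 198.7]
tool_rot: [-3.141, 0.001, -1.74]
ft_force: [1.2, 0.1, -0.3]
grip_width: 0.023
```

```bash
python3 ball.py; python3 - <<'E'
from h import *
s,f,T,W=wristpts("w3.png")
print([(u,v,T[v,u].round().tolist()) for u in (300,310,320,330,340) for v in (290,300,310,320,330,340)])
E
```

```text
wrist 340 [241. 206.] tool [  6.9 -64.7 128.3] world [554.7   3.8  70.4]
wrist 923 [321. 219.] tool [ 4.2  1.7 98.1] world [489.6  17.6 100.6]
[491.96737437  21.28087558 198.69528169] [ 1.17530688  0.11889501 -0.34153667]
[(300, 290, [-106.0, -21.0, 198.0]), (300, 300, [-118.0, -21.0, 198.0]), (300, 310, [7.0, -7.0, -38.0]), (300, 320, [7.0, -7.0, -45.0]), (300, 330, [11.0, -6.0, -59.0]), (300, 340, [13.0, -6.0, -67.0]), (310, 290, [10.0, -4.0, -27.0]), (310, 300, [10.0, -3.0, -36.0]), (310, 310, [10.0, -3.0, -43.0]), (310, 320, [11.0, -3.0, -52.0]), (310, 330, [11.0, -3.0, -58.0]), (310, 340, [11.0, -3.0, -65.0]), (320, 290, [10.0, 1.0, -27.0]), (320, 300, [11.0, 1.0, -37.0]), (320, 310, [11.0, 1.0, -45.0]), (320, 320, [11.0, 1.0, -52.0]), (320, 330, [11.0, 1.0, -58.0]), (320, 340, [8.0, 1.0, -61.0]), (330, 290, [11.0, 5.0, -28.0]), (330, 300, [11.0, 5.0, -36.0]), (330, 310, [11.0, 4.0, -45.0]), (330, 320, [11.0, 4.0, -52.0]), (330, 330, [11.0, 4.0, -58.0]), (330, 340, [12.0, 4.0, -66.0]), (340, 290, [-106.0, 23.0, 199.0]), (340, 300, [-119.0, 24.0, 198.0]), (340, 310, [7.0, 9.0, -37.0]), (340, 320, [7.0, 8.0, -46.0]), (340, 330, [7.0, 8.0, -52.0]), (340, 340, [12.0, 7.0, -66.0])]
```

View pics/w3.png

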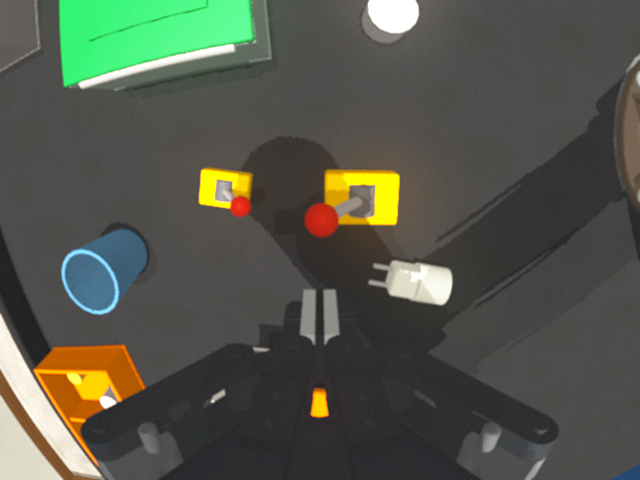

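The lever is over: ball at (321,219) in the wrist view, now at the far side of the base at about (489,19), where "off" was expected (488,20). The fingers are shut, with tips about 26 mm behind the reported TCP. Next I go in front of the lip.

Call:
{"name": "servo_tool", "arguments": {
  "steps": [
    [[0, 0, 0], 0.095, 1],
    [[-38.5, -3, 0], 0, 1],
    [[-38.5, -3, 0], 0, 1],
    [[-38.5, -3, 0], 0, 1],
    [[0, 0, 0], 0, 1]
  ]
}}

```text
time: 8.92
ee_pos: [532.7, 134.8, 196.8]
tool_rot: [3.141, -0.001, -1.832]
ft_force: [0.1, -0.1, 0.6]
grip_width: -0.002
```

Call:
{"name": "servo_tool", "arguments": {
  "steps": [
    [[0, 0, 35], 0, 1],
    [[0, 0, 35], 0, 1],
    [[0, 0, 35], 0, 1],
    [[0, 0, 35], 0, 1],
    [[0, 0, 0], 0, 1]
  ]
}}

```text
time: 9.33
ee_pos: [525.9, 127.7, 51.2]
tool_rot: [3.132, -0.009, -1.836]
ft_force: [-1.3, -0.9, -0.5]
grip_width: 0.003
```

```bash
cat > lid.py <<'E'
from h import *
s=arm.observe();print("ee",s["ee_pos"].round(1),s["tool_rot"].round(3),"F",s["ft_force"].round(1))
d=np.array([.261,.965,0])
for n in("scene",):
    im=arm.get_image(n);P=world(im);H,S,V=cv2.split(cv2.cvtColor(im["frame"],cv2.COLOR_RGB2HSV))
    m=(((H>95)&(H<120)&(S>130)&(V>60))|((H>8)&(H<25)&(S>130)))&(np.linalg.norm(P[...,:2]-[571,277],axis=-1)<150)&(P[...,2]>98)
    Q=P[m];a=(Q-[590.6,349.6,100])@d;z=Q[:,2]-100
    r=np.hypot(a,z);far=r>np.nanpercentile(r,90)
    print(n,m.sum(),"angle of far part",np.round(np.arctan2(np.median(z[far]),-np.median(a[far])),3),"r",np.median(r[far]).round(),"zmax",np.percentile(z,98).round())
E
python3 lid.py; python3 - <<'E'
from h import *
s,f,T,W=wristpts("w4.png")
H,S,V=cv2.split(cv2.cvtColor(f,cv2.COLOR_RGB2HSV))
m=(H>8)&(H<22)&(S>130)&(np.abs(W[...,2]-108)<12)&(np.hypot(W[...,0]-548,W[...,1]-190)<60)
if m.any(): print(m.sum(),"tool x max",np.nanpercentile(T[m],[2,50,98],axis=0).round().tolist())
E
```

```text
ee [525.9 127.7  51.2] [ 3.132 -0.009 -1.836] F [-1.3 -0.9 -0.5]
scene 4016 angle of far part 0.054 r 166.0 zmax 14.0
2 tool x max [[-44.0, -0.0, -48.0], [-44.0, 0.0, -48.0], [-44.0, 0.0, -48.0]]
```

View pics/w4.png

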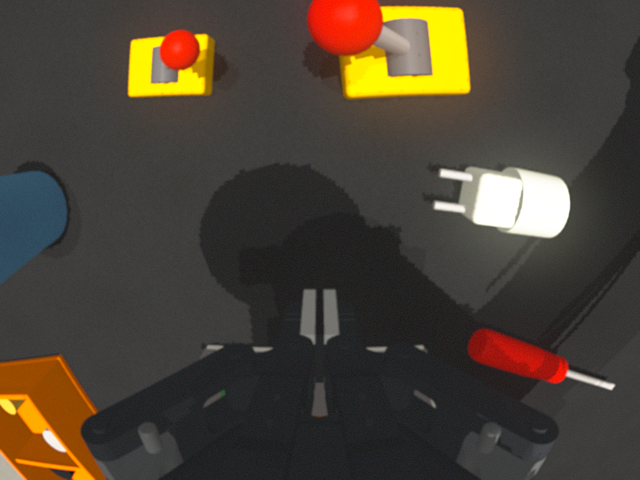

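The fingers hang in front of the lip, clear of the plug at (515,200). Switch lever confirmed over. Approach gently until contact.

Call:
{"name": "servo_tool", "arguments": {
  "steps": [
    [[-8, 0, 0], 0, 1],
    [[-8, 0, 0], 0, 1],
    [[-5, 0, 0], 0, 1],
    [[0, 0, 0], 0, 1]
  ]
}}

```text
time: 9.77
ee_pos: [537.9, 152.6, 60.3]
tool_rot: [-3.139, 0.002, -1.834]
ft_force: [0.2, -0.2, -0.7]
grip_width: 0.001
```

Call:
{"name": "servo_tool", "arguments": {
  "steps": [
    [[-3, 0, 0], 0, 1],
    [[-2, 0, 0], 0, 1],
    [[0, 0, 0], 0, 1]
  ]
}}

```text
time: 10.02
ee_pos: [537.9, 155.9, 58.9]
tool_rot: [-3.141, 0.0, -1.835]
ft_force: [0.8, 0.2, 0.4]
grip_width: 0.002
```

Call:
{"name": "servo_tool", "arguments": {
  "steps": [
    [[-3, 0, 0], 0, 1],
    [[0, 0, 0], 0, 1]
  ]
}}

```text
time: 10.18
ee_pos: [538.7, 158.7, 58.7]
tool_rot: [-3.141, 0.0, -1.835]
ft_force: [-0.0, -0.3, 0.5]
grip_width: 0.004
```

Call:
{"name": "servo_tool", "arguments": {
  "steps": [
    [[-2, 0, 0], 0, 1],
    [[0, 0, 0], 0, 1]
  ]
}}

```text
time: 10.35
ee_pos: [538.6, 159.5, 58.5]
tool_rot: [3.141, -0.002, -1.835]
ft_force: [-0.5, -4.7, 2.3]
grip_width: 0.001
```

Call:
{"name": "servo_tool", "arguments": {
  "steps": [
    [[-2, 0, 0], 0, 1],
    [[0, 0, 0], 0, 1]
  ]
}}

```text
time: 10.52
ee_pos: [538.5, 159.5, 58.4]
tool_rot: [3.14, -0.005, -1.835]
ft_force: [0.2, -11.8, 4.7]
grip_width: 0.003
```

Contact, with about 12 N normal. Now raise slowly and watch the vertical force and the lid.

Call:
{"name": "servo_tool", "arguments": {
  "steps": [
    [[0, 0, -2], 0, 1],
    [[0, 0, -2], 0, 1],
    [[0, 0, -2], 0, 1]
  ]
}}

```text
time: 10.77
ee_pos: [538.5, 159.7, 64.0]
tool_rot: [3.14, -0.004, -1.836]
ft_force: [1.3, -8.8, 0.0]
grip_width: 0.001
```

Call:
{"name": "servo_tool", "arguments": {
  "steps": [
    [[0, 0, -3], 0, 1],
    [[0, 0, -3], 0, 1],
    [[0, 0, -3], 0, 1],
    [[0, 0, 0], 0, 1]
  ]
}}

```text
time: 11.1
ee_pos: [538.7, 160.3, 73.5]
tool_rot: [3.14, -0.003, -1.836]
ft_force: [-0.6, -8.8, -0.6]
grip_width: -0.0
```

```bash
python3 lid.py
```

```text
ee [538.7 160.3  73.5] [ 3.140e+00 -3.000e-03 -1.836e+00] F [-0.6 -8.8 -0.6]
scene 4247 angle of far part 0.133 r 167.0 zmax 24.0
```

The lid follows (about +0.08 rad for 15 mm). Continue along the arc.

Call:
{"name": "servo_tool", "arguments": {
  "steps": [
    [[-1, 0, -7], 0, 1],
    [[-1, 0, -7], 0, 1],
    [[-1, 0, -7], 0, 1],
    [[-2, 0, -7], 0, 1]
  ]
}}

```text
time: 11.48
ee_pos: [539.6, 164.8, 101.3]
tool_rot: [3.14, -0.004, -1.836]
ft_force: [-0.6, -9.4, 1.3]
grip_width: 0.003
```

Call:
{"name": "servo_tool", "arguments": {
  "steps": [
    [[-2, 0, -7], 0, 1],
    [[-2, 0, -7], 0, 1],
    [[-2.5, 0, -7], 0, 1],
    [[-2.5, 0, -7], 0, 1],
    [[0, 0, 0], 0, 1]
  ]
}}

```text
time: 11.9
ee_pos: [542.4, 174.2, 130.5]
tool_rot: [3.141, -0.003, -1.835]
ft_force: [-2.8, -7.7, 3.0]
grip_width: 0.001
```

```bash
python3 lid.py
```

```text
ee [542.4 174.2 130.5] [ 3.141e+00 -3.000e-03 -1.835e+00] F [-2.8 -7.7  3. ]
scene 4807 angle of far part 0.451 r 169.0 zmax 77.0
```

Call:
{"name": "servo_tool", "arguments": {
  "steps": [
    [[-3, 0, -6.5], 0, 1],
    [[-3.5, 0, -6.5], 0, 1],
    [[-3.5, 0, -6.5], 0, 1],
    [[-4, 0, -6.5], 0, 1],
    [[-4, 0, -6.5], 0, 1]
  ]
}}

```text
time: 12.37
ee_pos: [547.0, 191.0, 162.5]
tool_rot: [3.14, -0.004, -1.836]
ft_force: [-1.8, -7.5, 3.0]
grip_width: -0.004
```

Call:
{"name": "servo_tool", "arguments": {
  "steps": [
    [[-4.5, 0, -5.5], 0, 1],
    [[-4.5, 0, -5.5], 0, 1],
    [[-5, 0, -5.5], 0, 1],
    [[-5, 0, -5.5], 0, 1],
    [[-5, 0, -5.5], 0, 1]
  ]
}}

```text
time: 12.78
ee_pos: [553.8, 214.9, 190.5]
tool_rot: [3.141, -0.002, -1.835]
ft_force: [-1.4, -4.2, 3.7]
grip_width: 0.001
```

```bash
python3 lid.py
```

```text
ee [553.8 214.9 190.5] [ 3.141e+00 -2.000e-03 -1.835e+00] F [-1.4 -4.2  3.7]
scene 5053 angle of far part 0.853 r 171.0 zmax 135.0
```

Call:
{"name": "servo_tool", "arguments": {
  "steps": [
    [[-6, 0, -4.5], 0, 1],
    [[-6, 0, -4.5], 0, 1],
    [[-6, 0, -4.5], 0, 1],
    [[-6, 0, -4.5], 0, 1],
    [[-6, 0, -4], 0, 1]
  ]
}}

```text
time: 13.25
ee_pos: [562.2, 246.3, 211.9]
tool_rot: [3.142, 0.0, -1.835]
ft_force: [1.0, -0.6, -0.6]
grip_width: 0.0
```

Call:
{"name": "servo_tool", "arguments": {
  "steps": [
    [[-6.5, 0, -3], 0, 1],
    [[-6.5, 0, -3], 0, 1],
    [[-6.5, 0, -3], 0, 1],
    [[-6.5, 0, -3], 0, 1],
    [[-6.5, 0, -3], 0, 1]
  ]
}}

```text
time: 13.67
ee_pos: [570.6, 277.4, 226.6]
tool_rot: [3.141, -0.0, -1.835]
ft_force: [-0.1, -0.2, -0.9]
grip_width: -0.001
```

```bash
python3 lid.py
```

```text
ee [570.6 277.4 226.6] [ 3.141 -0.    -1.835] F [-0.1 -0.2 -0.9]
scene 4414 angle of far part 1.267 r 175.0 zmax 175.0
```

Call:
{"name": "servo_tool", "arguments": {
  "steps": [
    [[-7, 0, -2], 0, 1],
    [[-7, 0, -2], 0, 1],
    [[-7, 0, -1], 0, 1],
    [[-7, 0, 0], 0, 1],
    [[-7, 0, 0], 0, 1]
  ]
}}

```text
time: 14.13
ee_pos: [579.8, 311.2, 231.6]
tool_rot: [-3.142, 0.0, -1.835]
ft_force: [-0.1, -0.8, -0.1]
grip_width: 0.0
```

Call:
{"name": "servo_tool", "arguments": {
  "steps": [
    [[-7, 0, 0], 0, 1],
    [[-7, 0, 0], 0, 1],
    [[-7, 0, 0], 0, 1],
    [[-7, 0, 0], 0, 1],
    [[-7, 0, 0], 0, 1]
  ]
}}

```text
time: 14.55
ee_pos: [588.9, 344.9, 231.5]
tool_rot: [3.141, -0.0, -1.835]
ft_force: [0.4, -0.8, 0.3]
grip_width: 0.0
```

```bash
python3 lid.py
```

```text
ee [588.9 344.9 231.5] [ 3.141 -0.    -1.835] F [ 0.4 -0.8  0.3]
scene 3023 angle of far part 1.652 r 181.0 zmax 185.0
```

Call:
{"name": "servo_tool", "arguments": {
  "steps": [
    [[-7, 0, 0], 0, 1],
    [[-7, 0, 0], 0, 1],
    [[-6, 0, 0], 0, 1],
    [[0, 0, 0], 0, 1],
    [[0, 0, 0], 0, 1]
  ]
}}

```text
time: 15.02
ee_pos: [593.9, 363.8, 231.3]
tool_rot: [3.141, -0.0, -1.834]
ft_force: [0.1, -0.2, -0.5]
grip_width: -0.0
```

```bash
python3 lid.py
```

```text
ee [593.9 363.8 231.3] [ 3.141 -0.    -1.834] F [ 0.1 -0.2 -0.5]
scene 1938 angle of far part 1.862 r 185.0 zmax 179.0
```

The lid has gone past upright and is falling back. Withdraw toward the front, then up.

Call:
{"name": "servo_tool", "arguments": {
  "steps": [
    [[10, 0, 0], 0, 1],
    [[20, 0, 0], 0, 1],
    [[30, 0, 0], 0, 1],
    [[30, 0, -15], 0, 1],
    [[30, 0, -20], 0, 1]
  ]
}}

```text
time: 15.48
ee_pos: [560.9, 245.3, 265.0]
tool_rot: [3.139, -0.003, -1.835]
ft_force: [-0.1, 0.5, 0.8]
grip_width: 0.001
```

Call:
{"name": "servo_tool", "arguments": {
  "steps": [
    [[30, 0, -25], 0, 1],
    [[30, 0, -25], 0, 1],
    [[20, 0, -15], 0, 1],
    [[0, 0, 0], 0, 1],
    [[0, 0, 0], 0, 1]
  ]
}}

```text
time: 15.9
ee_pos: [541.6, 169.1, 333.6]
tool_rot: [-3.139, 0.003, -1.837]
ft_force: [0.1, -0.3, -0.6]
grip_width: -0.002
```

```bash
python3 lid.py; python3 - <<'E'
from h import *
a=arm.get_image("scene");b=arm.get_image("top");print(arm.observe()["dq"].round(3))
save("end.png",np.hstack([cv2.resize(a["frame"],(400,300)),cv2.resize(b["frame"],(400,300))]))
P=world(a);H,S,V=cv2.split(cv2.cvtColor(a["frame"],cv2.COLOR_RGB2HSV))
k,l,st,ce=cv2.connectedComponentsWithStats((((H<6)|(H>174))&(S>130)&(V>90)).astype(np.uint8))
for i in range(1,k):
    if st[i,4]>20: print(ce[i].round(),st[i,4],np.nanmedian(P[l==i],0).round(1))
E
```

```text
ee [541.6 169.1 333.6] [-3.139e+00  3.000e-03 -1.837e+00] F [ 0.1 -0.3 -0.6]
scene 1149 angle of far part 1.965 r 184.0 zmax 172.0
[ 0.008  0.015  0.004  0.003 -0.002  0.001]
[294. 148.] 122 [ 238.5 -212.7  126.8]
[160. 170.] 39 [ 375.2 -578.7   37.3]
[328. 225.] 99 [495.9  23.4  97.9]
[308. 248.] 51 [561.1   7.4  69.4]
[450. 254.] 117 [375.  284.4  22.9]
```

View pics/end.png

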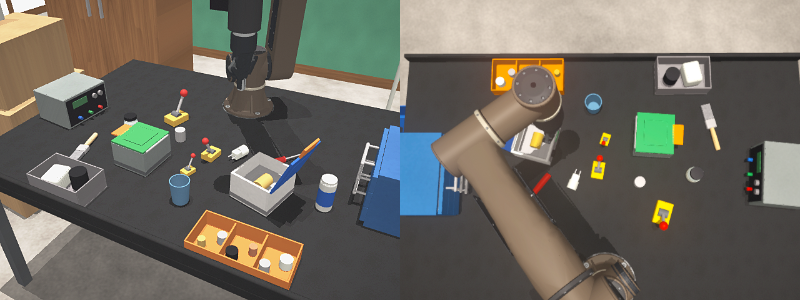

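The final view shows the blue lid open at its stop, leaning back at (295,165) in the left half. The middle switch lever is over at (205,141), and the green lid is shut at (140,130). The other things stand where they were, and the gripper is clear. I hand it in.

```bash
python3 -c "
from cell import arm
print(arm.sign_off())"
```

```text
the job is handed in; nothing more can be done
None
```

The job is done as asked and handed in at about 16 s of the 54 s allowed; no verdict came back.

- **Switch:** I pushed the red lever of the middle-sized yellow switch (its housing measured 49 × 70 mm) to its stop. It took 21 N along the push direction (about 29 N in all), with no further travel. Later views show the ball within about 1 cm of where "off" should put it.
- **Lid:** I then raised the blue lid by its orange lip with the shut fingers. The last picture puts it at about 1.96 rad, against a stop of 1.95, and it stays there by itself. The green lid is shut, everything else looks where it was, and the robot is clear with no contact force.

**What did not go to plan:**
- **First push:** it missed, passing just over the ball without moving it. The cameras showed the fingertips 26 to 30 mm behind the reported tool point, so I repeated the push lower.
- **Lifting from below:** the tool could only point straight down, so the fingers could not go under the lip. I lifted it by friction and light pressure (12 N at most) on the lip's front edge, then pushed it over past upright.

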